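# Close up the specimen chest

### The job

Close up the small grey specimen chest for the night: push both open drawers fully home, then push the lid all the way down, without slamming it; the closed lid locks the drawers, so they must be home before it comes down. Work by pushing with the fingertips only: pick nothing up, do not touch the specimens in the drawers, and leave the things standing round the chest where they are.

Things in the scene. Friction and masses are not known exactly. Their poses are not given: they have to be found in the camera images.
- chest: Low specimen chest of grey painted sheet metal, fixed to the worktop: 130 mm deep (its x), 190 mm wide (its y), 72 mm high without the lid. Origin: centre of its underside. Its front faces its own -x, toward the robot, turned up to 0.3 rad; z up. In its lower half two drawers lie side by side (fronts white, 90 mm wide, from 5 to 42 mm above the worktop); above them is a shallow open tray, closed by the lid. The drawers run out of the front, toward the chest's -x.
- drawer_left (a joint): How far the left drawer (toward the chest's +y) stands open, m: 0 = fully home, at most 0.085. It stays where it is left; pushing it takes about 1 to 2 N, and it meets a hard stop at 0.
- drawer_right (a joint): The same for the right drawer (toward the chest's -y).
- drawer_left_lip (a point): Middle of the front edge of the left drawer's pull: a straight aluminium lip, as wide as the drawer front (90 mm) and 6 mm thick (36 to 42 mm above the worktop), along the top of the front, 8 mm proud of it. It is the foremost part of the drawer, so an upright finger in front of the drawer, its tip lower than 36 mm, bears on it. Drawer fully home: this point is at x = -81, y = 46.5, z = 39 mm in the chest's frame.
- drawer_right_lip (a point): The same on the right drawer. Drawer fully home: x = -81, y = -46.5, z = 39 mm in the chest's frame.
- lid (a joint): Opening angle of the lid, rad: 0 = shut (lying flat on the chest), grows as it opens upward, at most 1.5. The lid has a stiff hinge and stays at whatever angle it is left; pushing it down near its free edge takes 1 to 4 N.
- lid_hinge (a point): Middle of the lid's hinge axis, which runs along the chest's y on the top of its rear edge (x = 65, z = 72 mm in the chest's frame). Its own x axis points from the free edge to the hinge and its z axis is square to the lid, out of its outer face, so both turn with the lid.
- lid_edge (a point): Middle of the lid's free edge, on its outer face. The lid is a plain grey plate 194 mm wide, 134 mm from hinge axis to free edge, 5 mm thick, its outer face 5 mm out from the hinge axis. Open, it leans up over the chest, its outer face turned up and away from the robot; shut, its outer face is 77 mm above the worktop and this edge is at x = -69 mm in the chest's frame.
- mount_a: Specimen mount, a black disc 30 mm across and 16 mm high, lying loose on the floor of the left drawer (9 mm above the worktop), behind its front. Origin: centre of its underside. Rides with the drawer; not to be touched.
- mount_b: Specimen mount, a black disc 30 mm across and 19 mm high, lying loose in the right drawer in the same way. Not to be touched.
- objective_can: Bystander: microscope objective in its can, black with a grey screw cap, 37 mm across, 54 mm high, standing on the worktop left of the chest. Origin: centre of its underside.
- spare_eyepiece: Bystander: black microscope eyepiece, 34 mm across, 51 mm high, standing on its narrow end right of the chest. Origin: centre of its underside.
- petri_dish: Bystander: clear covered dish, 64 mm across, 14 mm high, lying in front of the chest on the left, beside the left drawer. Origin: centre of its underside.

How it is judged:
By the outcome, as a careful person would: the job done as asked, in the order asked, and still so for the second after the job is handed in, with the robot touching nothing.
It also fails if it takes over 51 s, if anything falls off the work surface, if the arm or the gripper's body presses on something with over 40 N, if the wrist force passes 120 N, or if a joint passes its speed limit or range.

### The arm

A 6-joint arm with a two-finger parallel gripper is mounted at the origin on a cart in front of the work surface, level with it; the furniture and walls round the work are solid. World frame = base frame: x ahead of the robot, y to its left, z up, the work surface at z = 0. Lengths are in m, angles in degrees, forces in N, time in s.
With the tool pointing down it reaches from about 0.35 to 0.85 m from the base axis. Payload 8.1 kg.
Tool frame: the origin (TCP) lies between the finger pads; the fingertips stand 22 mm ahead of it and the grasp point (between the pads) lies 3 mm ahead of it; z points along the fingers, y is the line along which they close (so a half turn about z gives the same grasp; the last joint's range is limited). The gripper opens to 93 mm and grips with 3 to 60 N. Pads are 15 mm wide; open, the fingers measure 128 mm over their backs; the gripper's body (75 mm by 188 mm) begins 65 mm behind the grasp point.
Start: joints at [-69.236, 7.471, 85.268, -0, 87.261, -4.893], TCP at [0.26, -0.541, 0.21] pointing down, gripper open.
Joint ranges: [-169.43, 169.43], [-51.17, 129.36], [1.28, 143.12], [-76.62, 256.62], [0, 156.53], [-152.29, 152.29]. Speed limits (degrees/s): [136.94, 136.94, 159.86, 180, 180, 180].

### API

Orientations are given as [roll, pitch, yaw] about the fixed x, y, z axes, in that order (R = Rz(yaw) Ry(pitch) Rx(roll)).
In Python, from station import monitor, cams, order gives the robot as it stands. The module is installed in compiled form; this text tells all that it offers.
- The arm moves only by the tool arm_command, never from a script. Its argument "moves" is a list of rows, each an object with "rotation": the turn, a rotation vector about the tool's x, y, z in rad, a list of three; "xyz": the shift along the tool's x, y, z in mm, a list of three; "grip": the closure in counts, from 0 (fully open) to 255 (shut). In form: [{"rotation": [wx, wy, wz], "xyz": [tx, ty, tz], "grip": grip}, ...]. A call has 1 to 5 rows; each row is the pose to reach, as a shift and turn from the pose commanded when the call began, along the tool's axes at that moment; what a row does not reach only later rows make up. A row lasts 1/8 s, in which the tool goes at most 62.5 mm and 10.7 degrees, less where a joint would pass 70% of its speed; a pose out of reach is approached as far as the arm can. A call with a gripper value outside its range is refused whole. The fingers move at their own pace and stop on an object; "newtons" is the grip in N (left out, the last holds). Time passes only in rows, so rows that repeat a pose let the fingers close. It gives the time, the measured TCP pose, the force, the opening and the grip force at its end, in the units of the state.
- monitor.read_state(): the state, without advancing time (a new reading comes with each control period).
- cams.capture(name): name is "scene" or "top"; returns the picture (420x560x3 uint8, red, green, blue); there is no depth.
- cams.get_calibration(name): a dict with "vfov" (degrees; the focal length in pixels is half the picture's height over the tangent of half this angle, whatever the lens; pixels are square), "cx", "cy" (the principal point, pixels), "R" (3x3) and "t" (3): a world point X has camera coordinates R X + t. Camera axes: x right, y down, z forward; pixel columns grow to the right and rows downward; lengths in m; the calibration is good to about 2 mm. A picture is of the moment at which its call begins. get_calibration takes no time and is no camera call.
- order.finish_job(): hands the job in; it is judged then, once.
The state is a dict: "time": time; "qpos": joint angles; "joint_vel": joint speeds; "tau": joint torques, N m; "tcp_pos": TCP position; "tcp_rot": TCP orientation; "ft_force": force on the tool from outside, world axes, zero at the start; "ft_torque": the same for the moment, N m; "width": opening from 0.0 (shut) to 1.0 (fully open); "finger_force": force on a finger pad.
Only numpy, scipy, OpenCV 4.12 (cv2) and the standard library are available. Lean on these libraries where they do the work, as an engineer would, in place of code of your own. Each camera call takes 0.05 s, during which the arm holds its last target. There are 200 camera calls.

## Working session

There is one attempt and no reset: what is moved stays moved. The work goes in short steps, Python scripts to look and compute and a tool call to move; the robot and the scene stay as the last step left them, time stands still between calls to the robot, and variables do not carry over. Pictures are saved under pics/ and viewed, at most 10 in all, crops included, and the job is handed in when it is done.

Besides the shell and the picture viewer there is one more tool, called after "Emit:" by a JSON object that holds its "name" and its "arguments". arm_command: Moves the arm, as the interface text tells. Its arguments: {"type":"object","properties":{"moves":{"type":"array","items":{"type":"object","properties":{"rotation":{"type":"array","items":{"type":"number"}},"xyz":{"type":"array","items":{"type":"number"}},"grip":{"type":"number"}}}},"newtons":{"type":"number"}},"required":["moves"]}

```bash
mkdir -p pics
python3 - <<'E'
from station import monitor,cams
import cv2,numpy as np
for n in("scene","top"):
    cv2.imwrite(f"pics/{n}0.png",cams.capture(n)[:,:,::-1]); c=cams.get_calibration(n); print(n,c)
s=monitor.read_state();print(s)
E
```

```text
scene {'vfov': 46.87381288380486, 'cx': 284.5587442620032, 'cy': 209.78894448208501, 'R': array([[ 0.52748741, -0.84917957, -0.02551656],
       [-0.34720958, -0.1880706 , -0.91873552],
       [ 0.77537252,  0.49348102, -0.39404815]]), 't': array([-0.27262607,  0.29440015,  0.46485511])}
top {'vfov': 42.07261139887675, 'cx': 270.8895881668863, 'cy': 208.10144030268026, 'R': array([[ 0.02649584, -0.99964246,  0.00359378],
       [-0.99674745, -0.02669247, -0.07603973],
       [ 0.07610847, -0.00156736, -0.99709831]]), 't': array([0.02042214, 0.5482004 , 1.26548876])}
{'time': 0.1, 'qpos': array([-6.92349525e+01,  7.51025782e+00,  8.53215690e+01, -2.60800494e-04,
        8.72618155e+01, -4.89199067e+00]), 'joint_vel': array([ 0.01643339, -0.02402766, -0.16717486,  0.06603966, -0.12300264,
        0.06092576]), 'tau': array([ 1.31729150e-03, -5.61339533e+01, -4.93096769e+01,  7.70748476e-02,
        2.90805643e-02, -7.31595009e-06]), 'tcp_pos': array([ 0.25963481, -0.54034261,  0.20941191]), 'tcp_rot': array([-1.79906677e+02, -7.72605630e-03,  2.56570445e+01]), 'ft_force': array([0.03338296, 0.4025288 , 0.0274398 ]), 'ft_torque': array([ 0.01933663,  0.03050097, -0.03264356]), 'finger_force': 0.0, 'width': 0.9992986659885268}
```

View pics/scene0.png

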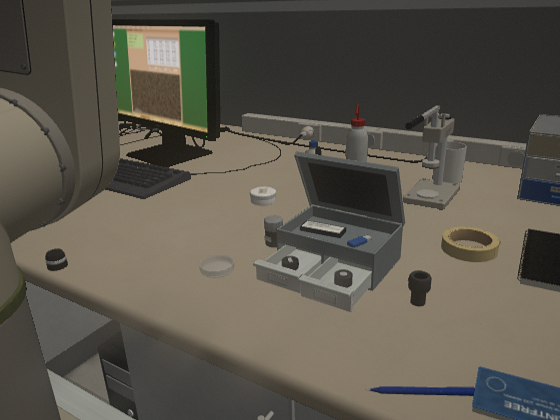

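View pics/top0.png

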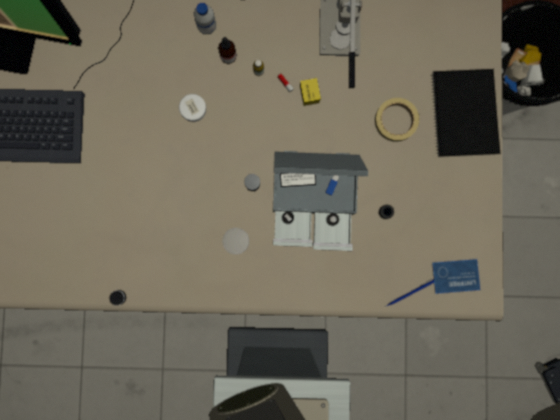

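The scene view shows the chest with its lid open (top edge (298,155)-(402,185)) and both drawers out, with fronts near (283,280) and (335,298). In the top view the drawer fronts lie near rows 245 and 249, columns 275-352. The dish is at (236,241), the can at (252,182) and the eyepiece at (386,211). I'll enlarge both to read the edges.

Run:
```python
import cv2
a=cv2.imread("pics/top0.png")[140:260,225:405]; cv2.imwrite("pics/t1.png",cv2.resize(a,None,fx=4.4,fy=4.4,interpolation=cv2.INTER_CUBIC))
a=cv2.imread("pics/scene0.png")[145:315,245:440]; cv2.imwrite("pics/s1.png",cv2.resize(a,None,fx=3.5,fy=3.5,interpolation=cv2.INTER_CUBIC))
```

```text
(no output)
```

View pics/t1.png

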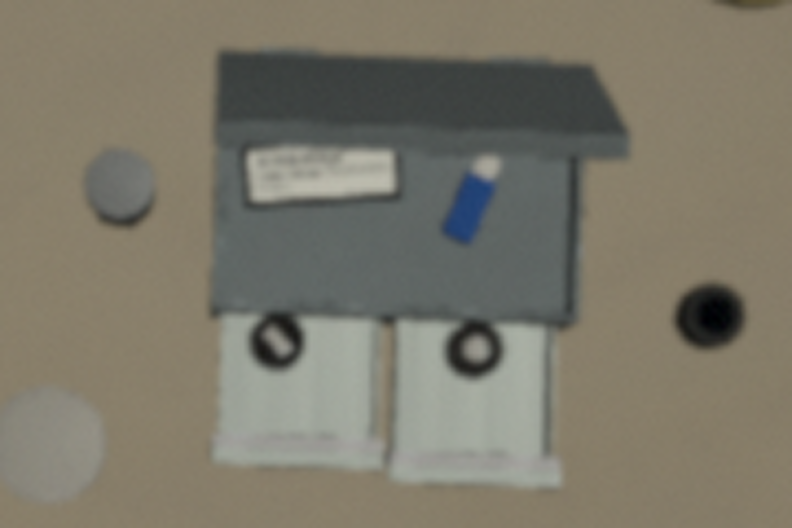

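View pics/s1.png

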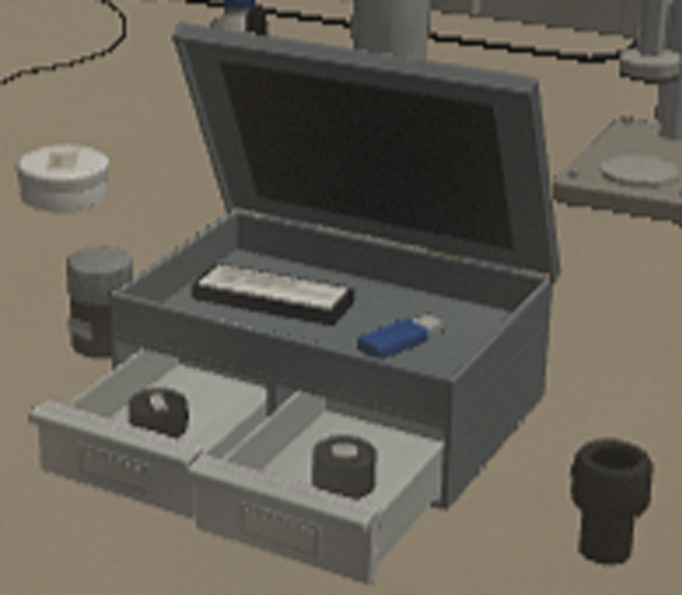

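The top crop shows the chest's front top edge from (212,312) to (575,325), the left lip from (213,463) to (382,467), the right lip from (390,480) to (560,486), and the lid's free edge from (217,142) to (628,157). In the scene crop the lid's edge runs from (178,28) to (535,80).

```bash
cat > h.py <<'E'
from station import monitor,cams
import numpy as np,cv2
def ray(n,u,v):
    c=cams.get_calibration(n);f=210/np.tan(np.radians(c["vfov"]/2));R=np.array(c["R"])
    return -R.T@c["t"],R.T@np.array([(u-c["cx"])/f,(v-c["cy"])/f,1])
def plane(n,u,v,z):
    o,d=ray(n,u,v);return o+d*(z-o[2])/d[2]
def tri(a,b):
    (o,d),(p,e)=ray("top",*a),ray("scene",*b)
    k=np.linalg.lstsq(np.c_[d,-e],p-o,rcond=None)[0];A,B=o+d*k[0],p+e*k[1];return (A+B)/2,np.linalg.norm(A-B)
T=lambda u,v:(225+u/4.4,140+v/4.4)
S=lambda u,v:(245+u/3.5,145+v/3.5)
E
python3 - <<'E'
from h import *
np.set_printoptions(precision=4,suppress=True)
P={}
for k,p,z in[("FL",(212,312),.072),("FR",(575,325),.072),("LL",(213,463),.042),("LR",(382,467),.042),("RL",(390,480),.042),("RR",(560,486),.042),("dish",(50,445),.014),("can",(120,185),.054),("eye",(711,315),.051),("RearR",(578,155),.072)]:
    P[k]=plane("top",*T(*p),z);print(k,P[k])
for k,p,z in[("FL",(113,292),.072),("FR",(447,383),.072),("LL",(33,412),.042),("RR",(378,520),.042),("eye",(605,555),0)]:
    print("scene",k,plane("scene",*S(*p),z))
print(tri(T(217,142),S(178,38)),tri(T(628,157),S(535,88)))
d=P["FR"]-P["FL"];yaw=np.arctan2(d[0],-d[1]);
for a,b in(("FL","FR"),("LL","LR"),("RL","RR"),("LL","RR")):
    d=P[b]-P[a];print(a,np.degrees(np.arctan2(d[0],-d[1])),np.linalg.norm(d))
E
```

```text
FL [0.5373 0.0297 0.072 ]
FR [ 0.5356 -0.1569  0.072 ]
LL [0.4602 0.027  0.042 ]
LR [ 0.4605 -0.0616  0.042 ]
RL [ 0.4538 -0.0659  0.042 ]
RR [ 0.453 -0.155  0.042]
dish [0.4677 0.1143 0.014 ]
can [0.6039 0.0795 0.054 ]
eye [ 0.5442 -0.2313  0.051 ]
RearR [ 0.6237 -0.1572  0.072 ]
scene FL [0.5442 0.0303 0.072 ]
scene FR [ 0.5363 -0.1562  0.072 ]
scene LL [0.4642 0.0262 0.042 ]
scene RR [ 0.4599 -0.1576  0.042 ]
scene eye [ 0.544  -0.2332 -0.    ]
(array([0.6092, 0.0291, 0.1903]), np.float64(0.002583574291054396)) (array([ 0.6068, -0.1627,  0.1935]), np.float64(0.002926536638389644))
FL -0.5232555846156549 0.18667188811343313
LL 0.1672164168997335 0.08856898769775358
RL -0.49701224494034 0.08909922569411753
LL -2.2636009487272566 0.18213725572914646
```

Emit:
{"name": "arm_command", "arguments": {"moves": [{"rotation":[0,0,0.15],"xyz":[60,-66,0],"grip":0},{"rotation":[0,0,0.3],"xyz":[100,-110,0],"grip":0},{"rotation":[0,0,0.465],"xyz":[140,-155,0],"grip":0},{"rotation":[0,0,0.465],"xyz":[180,-200,0],"grip":0},{"rotation":[0,0,0.465],"xyz":[220,-245,0],"grip":0}]}}

```text
time: 0.72
tcp_pos: [0.3474, -0.2389, 0.21]
tcp_rot: [-180.0, -0.0, -1.0]
ft_force: [1.1, -0.3, 0.7]
width: 0.998
finger_force: 0.0
```

```bash
cat >> h.py <<'E'
from scipy.spatial.transform import Rotation as Ro
def to(*w):
    s=monitor.read_state();R=Ro.from_euler("xyz",s["tcp_rot"],degrees=True).as_matrix()
    print("t",s["time"],"tcp",s["tcp_pos"].round(4),s["tcp_rot"].round(2),"F",s["ft_force"].round(1))
    for p in w: print(p,(R.T@(np.array(p)-s["tcp_pos"])*1000).round(1))
E
python3 -c "
from h import *
to((.395,-.064,.12),(.395,-.064,.044))"
```

```text
t 0.725 tcp [ 0.3474 -0.2389  0.21  ] [-179.98   -0.     -1.02] F [ 1.1 -0.3  0.7]
(0.395, -0.064, 0.12) [  44.5 -175.7   90. ]
(0.395, -0.064, 0.044) [  44.5 -175.6  166. ]
```

Emit:
{"name": "arm_command", "arguments": {"moves": [{"rotation":[0,0,0],"xyz":[12,-44,10],"grip":0},{"rotation":[0,0,0],"xyz":[24,-88,30],"grip":0},{"rotation":[0,0,0],"xyz":[36,-132,60],"grip":0},{"rotation":[0,0,0],"xyz":[44,-174,90],"grip":0},{"rotation":[0,0,0],"xyz":[44,-174,120],"grip":0}]}}

```text
time: 1.35
tcp_pos: [0.3944, -0.065, 0.0892]
tcp_rot: [-180.0, 0.0, -0.8]
ft_force: [-0.3, -0.5, 0.6]
width: 1.0
finger_force: 0.0
```

```bash
python3 -c "
from h import *
to((.395,-.064,.044))"
```

```text
t 1.35 tcp [ 0.3944 -0.065   0.0892] [-179.96    0.     -0.75] F [-0.3 -0.5  0.6]
(0.395, -0.064, 0.044) [ 0.6 -1.  45.2]
```

Emit:
{"name": "arm_command", "arguments": {"moves": [{"rotation":[0,0,0],"xyz":[0,0,25],"grip":0},{"rotation":[0,0,0],"xyz":[0,0,46],"grip":0},{"rotation":[0,0,0],"xyz":[15,0,46],"grip":0},{"rotation":[0,0,0],"xyz":[30,0,46],"grip":0},{"rotation":[0,0,0],"xyz":[40,0,46],"grip":0}]}}

```text
time: 1.98
tcp_pos: [0.4347, -0.0683, 0.0441]
tcp_rot: [-180.0, 0.0, -1.0]
ft_force: [0.1, 0.0, 1.1]
width: 1.0
finger_force: 0.0
```

Emit:
{"name": "arm_command", "arguments": {"moves": [{"rotation":[0,0,0],"xyz":[6,0,0],"grip":0},{"rotation":[0,0,0],"xyz":[12,0,0],"grip":0},{"rotation":[0,0,0],"xyz":[18,0,0],"grip":0},{"rotation":[0,0,0],"xyz":[24,0,0],"grip":0},{"rotation":[0,0,0],"xyz":[30,0,0],"grip":0}]}}

```text
time: 2.6
tcp_pos: [0.4648, -0.0689, 0.0444]
tcp_rot: [-180.0, -0.0, -1.0]
ft_force: [0.0, 0.7, -0.2]
width: 0.999
finger_force: 0.0
```

```bash
python3 -c "
from h import *
to((.515,-.064,.043))
a=cams.capture('scene')[:,:,::-1][130:330,200:450]; cv2.imwrite('pics/s2.png',cv2.resize(a,None,fx=3,fy=3,interpolation=cv2.INTER_CUBIC))"
```

```text
t 2.6 tcp [ 0.4648 -0.0689  0.0444] [-180.     -0.     -0.99] F [ 0.   0.7 -0.2]
(0.515, -0.064, 0.043) [50.1 -5.7  1.4]
```

View pics/s2.png

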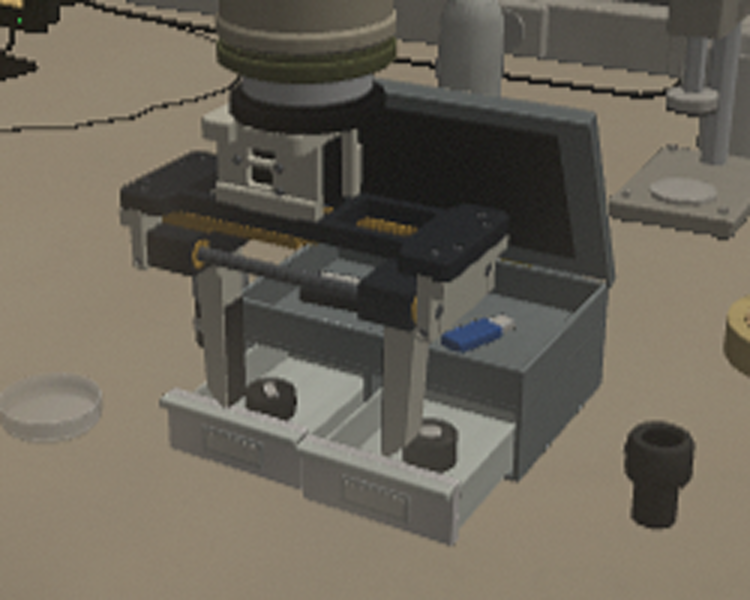

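The picture shows both fingertips apparently ending above or behind the lips, at about (225,400) and (400,450), and the drawers haven't moved. I'll project the expected tip positions to check before pushing further.

```bash
cat >> h.py <<'E'
def proj(n,X):
    c=cams.get_calibration(n);f=210/np.tan(np.radians(c["vfov"]/2));q=np.array(c["R"])@X+c["t"];return np.array([c["cx"]+f*q[0]/q[2],c["cy"]+f*q[1]/q[2]])
E
python3 - <<'E'
from h import *
for z in(.022,.044,.15):
  for y in(-.017,-.121):
    print(z,y,(proj("scene",np.array([.465,y,z]))-[200,130])*3)
a=cams.capture('top')[:,:,::-1][140:290,215:395]; cv2.imwrite('pics/t2.png',cv2.resize(a,None,fx=4,fy=4,interpolation=cv2.INTER_CUBIC))
E
```

```text
0.022 -0.017 [229.45981017 447.79529212]
0.022 -0.121 [397.35783788 499.47413407]
0.044 -0.017 [228.17710271 413.32260608]
0.044 -0.121 [397.93212165 463.23597191]
0.15 -0.017 [221.58548921 236.17338909]
0.15 -0.121 [400.89664232 276.1702961 ]
```

View pics/t2.png

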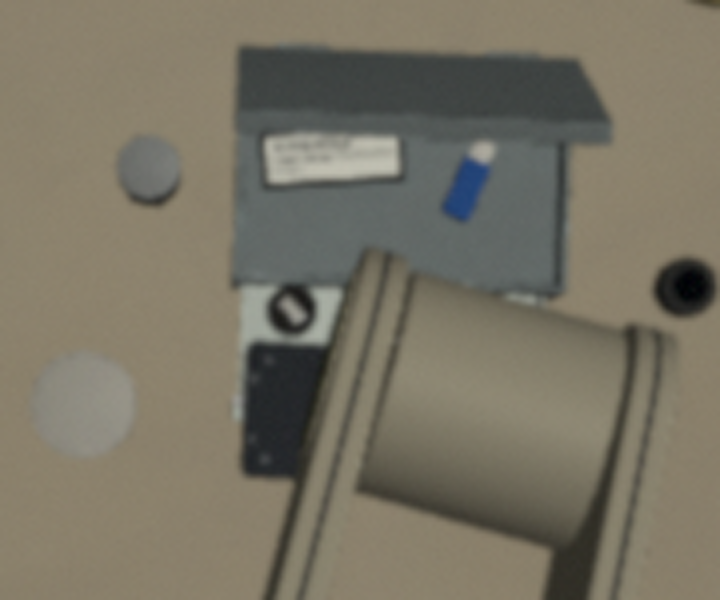

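In the top view the gripper body hides the right drawer, and the left lip is still visible at about (237,405). The tips should project to rows 448 and 499, but they seem to end about 45 px higher. One closer crop should settle it.

Run:
```python
from h import *
a=cams.capture('scene')[:,:,::-1][225:315,245:365]; cv2.imwrite('pics/s3.png',cv2.resize(a,None,fx=6.6,fy=6.6,interpolation=cv2.INTER_CUBIC))
```

```text
(no output)
```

View pics/s3.png

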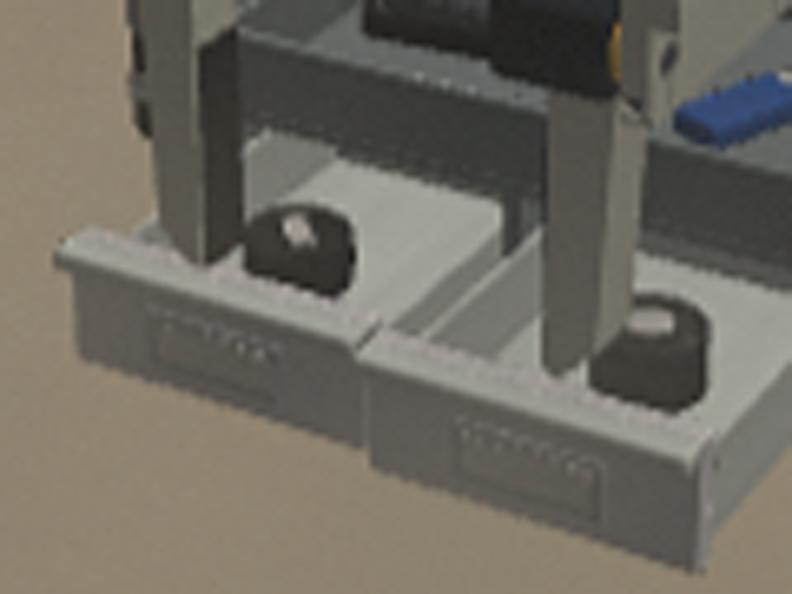

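Run:
```python
from h import *
for nm,(u,v) in dict(Rtip=(545,370),Rtip2=(575,377),Rtop=(548,95),Ltip=(205,262)).items():
  o,d=ray("scene",245+u/6.6,225+v/6.6)
  for x in(.450,.4575,.4725): print(nm,(o+d*(x-o[0])/d[0]).round(4))
```

```text
Rtip [ 0.45   -0.1198  0.0577]
Rtip [ 0.4575 -0.116   0.0525]
Rtip [ 0.4725 -0.1084  0.0422]
Rtip2 [ 0.45   -0.1274  0.0582]
Rtip2 [ 0.4575 -0.1237  0.053 ]
Rtip2 [ 0.4725 -0.1163  0.0427]
Rtop [ 0.45   -0.1198  0.1281]
Rtop [ 0.4575 -0.116   0.1238]
Rtop [ 0.4725 -0.1084  0.1154]
Ltip [ 0.45   -0.0273  0.0601]
Ltip [ 0.4575 -0.0223  0.055 ]
Ltip [ 0.4725 -0.0122  0.0447]
```

By rays, the fingertips are at z ≈ 0.053, about 30 mm higher than the state and the 22 mm tip offset imply. They are hovering just above the lips and nothing has been touched. I'll raise, back off, and go down lower, stepping with the force checked.

Emit:
{"name": "arm_command", "arguments": {"moves": [{"rotation":[0,0,0],"xyz":[0,0,-10],"grip":0},{"rotation":[0,0,0],"xyz":[-20,-5,-15],"grip":0},{"rotation":[0,0,0],"xyz":[-45,-5,-15],"grip":0},{"rotation":[0,0,0],"xyz":[-60,-5,0],"grip":0},{"rotation":[0,0,0],"xyz":[-60,-5,12],"grip":0}]}}

```text
time: 3.38
tcp_pos: [0.4042, -0.0629, 0.0324]
tcp_rot: [180.0, -0.0, -1.0]
ft_force: [0.4, -0.2, 0.8]
width: 0.997
finger_force: 0.0
```

Emit:
{"name": "arm_command", "arguments": {"moves": [{"rotation":[0,0,0],"xyz":[0,0,4],"grip":0},{"rotation":[0,0,0],"xyz":[0,0,8],"grip":0},{"rotation":[0,0,0],"xyz":[0,0,11],"grip":0},{"rotation":[0,0,0],"xyz":[0,0,11],"grip":0}]}}

```text
time: 3.88
tcp_pos: [0.4045, -0.0628, 0.0212]
tcp_rot: [-180.0, 0.0, -1.0]
ft_force: [-0.4, 0.4, -0.1]
width: 1.001
finger_force: 0.0
```

Run:
```python
from h import *
to((.455,-.064,.021),(.515,-.064,.021))
a=cams.capture('scene')[:,:,::-1][215:325,225:365]; cv2.imwrite('pics/s4.png',cv2.resize(a,None,fx=5,fy=5,interpolation=cv2.INTER_CUBIC))
```

```text
t 3.875 tcp [ 0.4045 -0.0628  0.0212] [-1.7999e+02  3.0000e-02 -9.8000e-01] F [-0.4  0.4 -0.1]
(0.455, -0.064, 0.021) [50.5  0.3  0.2]
(0.515, -0.064, 0.021) [110.5  -0.7   0.2]
```

View pics/s4.png

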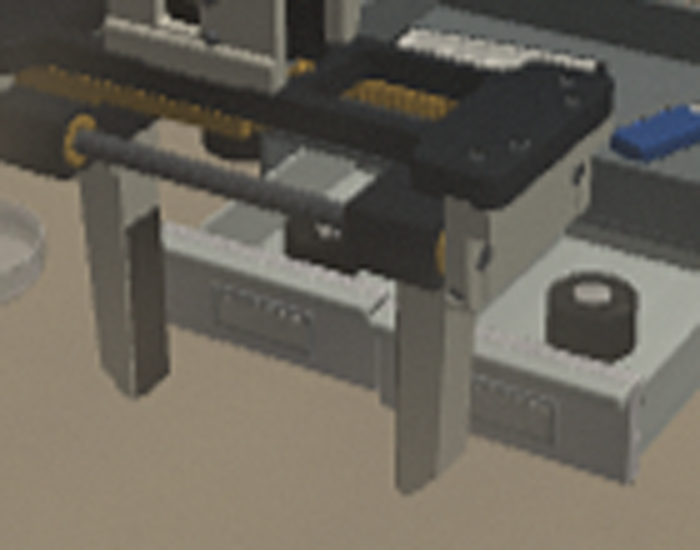

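The picture shows the fingers now standing in front of the drawers, with tips at (405,493) and (133,398) in the crop. I'll work out their height.

Run:
```python
from h import *
for u,v in((397,490),(407,495),(133,398)):
  o,d=ray("scene",225+u/5,215+v/5)
  for x in(.39,.397,.404): print((o+d*(x-o[0])/d[0]).round(4))
```

```text
[ 0.39   -0.1135  0.0345]
[ 0.397  -0.1094  0.0288]
[ 0.404  -0.1054  0.023 ]
[ 0.39   -0.1168  0.0339]
[ 0.397  -0.1128  0.0282]
[ 0.404  -0.1088  0.0225]
[ 0.39   -0.0203  0.0356]
[ 0.397  -0.015   0.0299]
[ 0.404  -0.0096  0.0242]
```

Emit:
{"name": "arm_command", "arguments": {"moves": [{"rotation":[0,0,0],"xyz":[0,0,6],"grip":0},{"rotation":[0,0,0],"xyz":[12,0,6],"grip":0},{"rotation":[0,0,0],"xyz":[22,0,6],"grip":0},{"rotation":[0,0,0],"xyz":[32,0,6],"grip":0},{"rotation":[0,0,0],"xyz":[40,0,6],"grip":0}]}}

```text
time: 4.55
tcp_pos: [0.4454, -0.0635, 0.0154]
tcp_rot: [180.0, -0.0, -1.0]
ft_force: [-0.1, 0.5, 0.4]
width: 1.004
finger_force: 0.0
```

Emit:
{"name": "arm_command", "arguments": {"moves": [{"rotation":[0,0,0],"xyz":[5,0,0],"grip":0},{"rotation":[0,0,0],"xyz":[10,0,0],"grip":0},{"rotation":[0,0,0],"xyz":[15,0,0],"grip":0},{"rotation":[0,0,0],"xyz":[20,0,0],"grip":0},{"rotation":[0,0,0],"xyz":[25,0,0],"grip":0}]}}

```text
time: 5.18
tcp_pos: [0.4695, -0.0638, 0.0152]
tcp_rot: [-180.0, 0.0, -1.0]
ft_force: [-2.5, 0.9, 0.2]
width: 1.003
finger_force: 1.4
```

Both drawers are resisting, at about 2.5 N in total. I'll keep pushing.

Emit:
{"name": "arm_command", "arguments": {"moves": [{"rotation":[0,0,0],"xyz":[5,0,0],"grip":0},{"rotation":[0,0,0],"xyz":[10,0,0],"grip":0},{"rotation":[0,0,0],"xyz":[15,0,0],"grip":0},{"rotation":[0,0,0],"xyz":[20,0,0],"grip":0},{"rotation":[0,0,0],"xyz":[25,0,0],"grip":0}]}}

```text
time: 5.8
tcp_pos: [0.4947, -0.0642, 0.0152]
tcp_rot: [-180.0, 0.0, -1.0]
ft_force: [-2.7, 2.1, -0.2]
width: 0.995
finger_force: 1.4
```

Emit:
{"name": "arm_command", "arguments": {"moves": [{"rotation":[0,0,0],"xyz":[4,0,0],"grip":0},{"rotation":[0,0,0],"xyz":[8,0,0],"grip":0},{"rotation":[0,0,0],"xyz":[12,0,0],"grip":0},{"rotation":[0,0,0],"xyz":[15,0,0],"grip":0},{"rotation":[0,0,0],"xyz":[16,0,0],"grip":0}]}}

```text
time: 6.42
tcp_pos: [0.5108, -0.0648, 0.0154]
tcp_rot: [180.0, -0.0, -1.0]
ft_force: [-2.3, 2.6, -0.1]
width: 1.001
finger_force: 1.2
```

Emit:
{"name": "arm_command", "arguments": {"moves": [{"rotation":[0,0,0],"xyz":[1,0,0],"grip":0},{"rotation":[0,0,0],"xyz":[2,0,0],"grip":0},{"rotation":[0,0,0],"xyz":[3,0,0],"grip":0}]}}

```text
time: 6.8
tcp_pos: [0.5135, -0.0648, 0.0154]
tcp_rot: [180.0, -0.0, -1.0]
ft_force: [-2.5, 0.5, 0.3]
width: 0.999
finger_force: 1.2
```

Emit:
{"name": "arm_command", "arguments": {"moves": [{"rotation":[0,0,0],"xyz":[1,0,0],"grip":0},{"rotation":[0,0,0],"xyz":[2,0,0],"grip":0},{"rotation":[0,0,0],"xyz":[2,0,0],"grip":0}]}}

```text
time: 7.18
tcp_pos: [0.5142, -0.0648, 0.0154]
tcp_rot: [180.0, 0.2, -0.9]
ft_force: [-10.3, 0.4, 6.4]
width: 1.0
finger_force: 5.0
```

Emit:
{"name": "arm_command", "arguments": {"moves": [{"rotation":[0,0,0],"xyz":[1,0,0],"grip":0},{"rotation":[0,0,0],"xyz":[1,0,0],"grip":0}]}}

```text
time: 7.42
tcp_pos: [0.5143, -0.0648, 0.0153]
tcp_rot: [180.0, 0.3, -0.9]
ft_force: [-15.1, 0.3, 11.7]
width: 0.998
finger_force: 7.5
```

Emit:
{"name": "arm_command", "arguments": {"moves": [{"rotation":[0,0,0],"xyz":[1,0,0],"grip":0},{"rotation":[0,0,0],"xyz":[1,0,0],"grip":0}]}}

```text
time: 7.68
tcp_pos: [0.5143, -0.0648, 0.0152]
tcp_rot: [-180.0, 0.4, -0.9]
ft_force: [-20.6, -1.0, 15.6]
width: 0.998
finger_force: 10.1
```

Run:
```python
from h import *
s=monitor.read_state();print(s["ft_torque"],s["ft_force"],s["qpos"])
```

```text
[0.76716881 3.28777239 1.08649923] [-20.61019096  -1.03956471  15.55217437] [-1.27851641e+01  6.15980142e+00  1.08167660e+02 -8.61642570e-02
  6.60588223e+01  7.81553639e+01]
```

Emit:
{"name": "arm_command", "arguments": {"moves": [{"rotation":[0,0,0],"xyz":[-4,0,0],"grip":0},{"rotation":[0,0,0.035],"xyz":[-3,0,0],"grip":0},{"rotation":[0,0,0.035],"xyz":[-3,0,0],"grip":0}]}}

```text
time: 8.05
tcp_pos: [0.5123, -0.0646, 0.015]
tcp_rot: [-180.0, 0.3, -3.0]
ft_force: [-13.8, -0.3, 9.5]
width: 1.005
finger_force: 7.0
```

Emit:
{"name": "arm_command", "arguments": {"moves": [{"rotation":[0,0,-0.035],"xyz":[0,0,0],"grip":0},{"rotation":[0,0,-0.07],"xyz":[0,0,0],"grip":0},{"rotation":[0,0,-0.07],"xyz":[0,0,0],"grip":0}]}}

```text
time: 8.43
tcp_pos: [0.5128, -0.0651, 0.0151]
tcp_rot: [180.0, 0.2, 1.0]
ft_force: [-11.1, -0.7, 6.8]
width: 1.001
finger_force: 5.9
```

Run:
```python
from h import *
s=monitor.read_state();print(s["ft_torque"],s["ft_force"])
```

```text
[-0.50335325  1.95035804 -0.64708289] [-11.07889556  -0.67811013   6.76473061]
```

Emit:
{"name": "arm_command", "arguments": {"moves": [{"rotation":[0,0,0.035],"xyz":[-10,0,0],"grip":0},{"rotation":[0,0,0.035],"xyz":[-25,0,0],"grip":0},{"rotation":[0,0,0.035],"xyz":[-50,0,-10],"grip":0},{"rotation":[0,0,0.035],"xyz":[-80,0,-50],"grip":128},{"rotation":[0,0,0.035],"xyz":[-80,0,-100],"grip":255}]}}

```text
time: 9.05
tcp_pos: [0.4318, -0.0657, 0.1147]
tcp_rot: [-180.0, 0.1, -1.1]
ft_force: [1.2, -0.9, 0.3]
width: 0.838
finger_force: 0.0
```

Run:
```python
from h import *
to((.41,-.064,.30),(.66,-.064,.30),(.66,-.064,.21))
a=cams.capture('scene')[:,:,::-1][130:330,200:450]; a=cv2.resize(a,None,fx=3,fy=3,interpolation=cv2.INTER_CUBIC)
cv2.imwrite('pics/s5.png',a)
```

```text
t 9.05 tcp [ 0.4318 -0.0657  0.1147] [-1.7995e+02  1.5000e-01 -1.0800e+00] F [ 1.2 -0.9  0.3]
(0.41, -0.064, 0.3) [ -22.3   -1.4 -185.2]
(0.66, -0.064, 0.3) [ 227.7   -6.2 -185.9]
(0.66, -0.064, 0.21) [227.9  -6.1 -95.9]
```

View pics/s5.png

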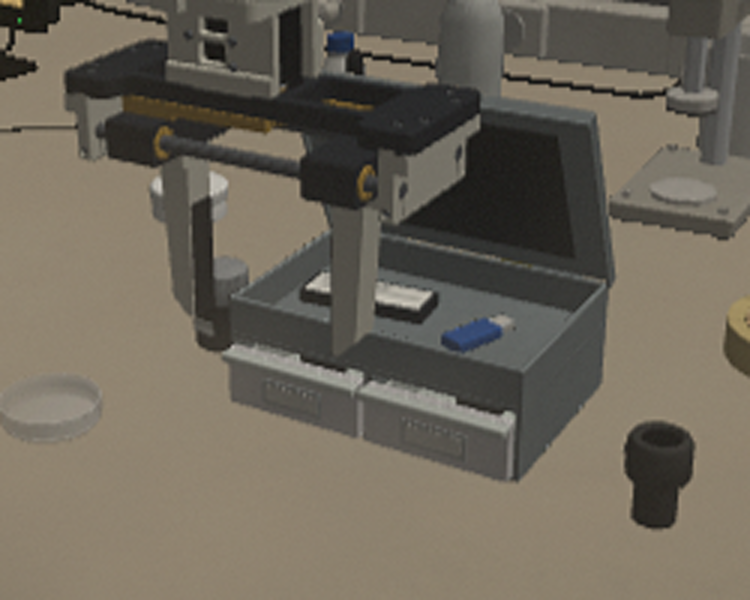

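Both lips are now flush against the chest at about (295,370) and (437,405), and nothing else has moved. The opposite torque signs confirm that each drawer bore on its stop. Next I go up and over, behind the lid, with the fingers shut.

Emit:
{"name": "arm_command", "arguments": {"moves": [{"rotation":[0,0,0],"xyz":[0,0,-50],"grip":255},{"rotation":[0,0,0],"xyz":[0,0,-100],"grip":255},{"rotation":[0,0,0],"xyz":[0,0,-145],"grip":255},{"rotation":[0,0,0],"xyz":[20,0,-175],"grip":255},{"rotation":[0,0,0],"xyz":[60,0,-175],"grip":255}]}}

```text
time: 9.72
tcp_pos: [0.4972, -0.0678, 0.2951]
tcp_rot: [179.9, -0.5, -1.1]
ft_force: [-0.2, -0.1, -0.0]
width: 0.254
finger_force: 0.0
```

Emit:
{"name": "arm_command", "arguments": {"moves": [{"rotation":[0,0,0],"xyz":[45,0,0],"grip":255},{"rotation":[0,0,0],"xyz":[90,0,0],"grip":255},{"rotation":[0,0,0],"xyz":[135,0,0],"grip":255},{"rotation":[0,0,0],"xyz":[180,0,0],"grip":255},{"rotation":[0,0,0],"xyz":[200,0,0],"grip":255}]}}

```text
time: 10.35
tcp_pos: [0.6966, -0.0706, 0.2892]
tcp_rot: [-180.0, -0.0, -1.0]
ft_force: [-0.2, -0.1, 0.5]
width: 0.008
finger_force: 0.0
```

Run:
```python
from h import *
to((.685,-.067,.177))
```

```text
t 10.35 tcp [ 0.6966 -0.0706  0.2892] [-1.7999e+02 -4.0000e-02 -1.0300e+00] F [-0.2 -0.1  0.5]
(0.685, -0.067, 0.177) [-11.8  -3.3 112.2]
```

Emit:
{"name": "arm_command", "arguments": {"moves": [{"rotation":[0,0,0],"xyz":[-5,-3,40],"grip":255},{"rotation":[0,0,0],"xyz":[-12,-3,80],"grip":255},{"rotation":[0,0,0],"xyz":[-12,-3,112],"grip":255},{"rotation":[0,0,0],"xyz":[-32,-3,112],"grip":255},{"rotation":[0,0,0],"xyz":[-47,-3,112],"grip":255}]}}

```text
time: 10.98
tcp_pos: [0.6472, -0.0667, 0.1774]
tcp_rot: [-180.0, -0.0, -1.0]
ft_force: [0.3, -0.3, -0.4]
width: 0.005
finger_force: 0.0
```

Emit:
{"name": "arm_command", "arguments": {"moves": [{"rotation":[0,0,0],"xyz":[-4,0,0],"grip":255},{"rotation":[0,0,0],"xyz":[-8,0,0],"grip":255},{"rotation":[0,0,0],"xyz":[-12,0,0],"grip":255},{"rotation":[0,0,0],"xyz":[-16,0,1],"grip":255},{"rotation":[0,0,0],"xyz":[-19,0,2],"grip":255}]}}

```text
time: 11.6
tcp_pos: [0.6288, -0.0665, 0.1764]
tcp_rot: [180.0, -0.1, -1.0]
ft_force: [2.1, 0.1, -0.7]
width: 0.007
finger_force: 0.8
```

Run:
```python
from h import *
to()
a=cams.capture('scene')[:,:,::-1][100:300,220:450]; a=cv2.resize(a,None,fx=3,fy=3,interpolation=cv2.INTER_CUBIC)
cv2.imwrite('pics/s6.png',a)
```

```text
t 11.6 tcp [ 0.6288 -0.0665  0.1764] [ 1.8e+02 -6.0e-02 -9.9e-01] F [ 2.1  0.1 -0.7]
```

View pics/s6.png

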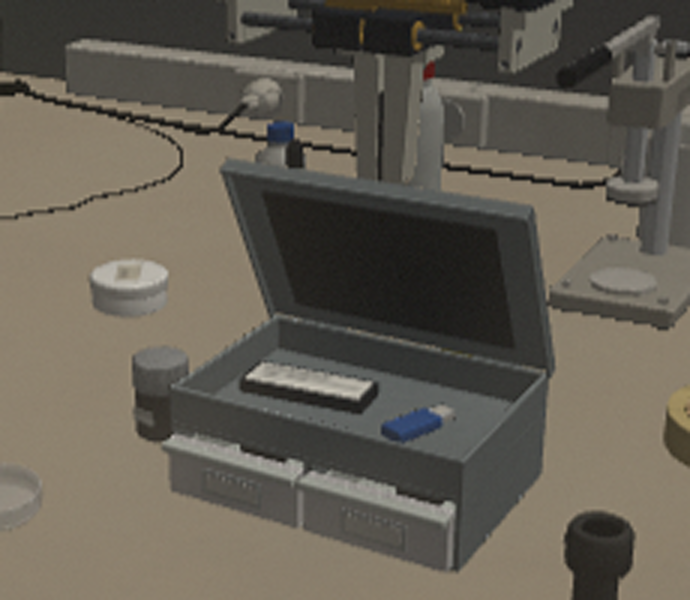

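The tip is in contact behind the lid, just out of view below the lid's upper edge near (390,185), with a force of 2 N. The drawers are still home at (230,455) and (375,500). Now I follow the arc about the hinge slowly.

Emit:
{"name": "arm_command", "arguments": {"moves": [{"rotation":[0,0,0],"xyz":[-3,0,1],"grip":255},{"rotation":[0,0,0],"xyz":[-6,0,2.5],"grip":255},{"rotation":[0,0,0],"xyz":[-9,0,4],"grip":255},{"rotation":[0,0,0],"xyz":[-12,0,5.5],"grip":255},{"rotation":[0,0,0],"xyz":[-15,0,7],"grip":255}]}}

```text
time: 12.28
tcp_pos: [0.6133, -0.0662, 0.1692]
tcp_rot: [-180.0, 0.0, -1.0]
ft_force: [2.3, -1.3, 0.5]
width: 0.005
finger_force: 0.7
```

Emit:
{"name": "arm_command", "arguments": {"moves": [{"rotation":[0,0,0],"xyz":[-3,0,2],"grip":255},{"rotation":[0,0,0],"xyz":[-6,0,4],"grip":255},{"rotation":[0,0,0],"xyz":[-8.5,0,5.5],"grip":255},{"rotation":[0,0,0],"xyz":[-11,0,7.5],"grip":255},{"rotation":[0,0,0],"xyz":[-14,0,9.5],"grip":255}]}}

```text
time: 12.9
tcp_pos: [0.5994, -0.066, 0.1597]
tcp_rot: [-180.0, -0.0, -1.0]
ft_force: [1.9, -0.5, -0.6]
width: 0.011
finger_force: 0.7
```

Emit:
{"name": "arm_command", "arguments": {"moves": [{"rotation":[0,0,0],"xyz":[-2.5,0,2],"grip":255},{"rotation":[0,0,0],"xyz":[-5,0,4],"grip":255},{"rotation":[0,0,0],"xyz":[-7.5,0,6.5],"grip":255},{"rotation":[0,0,0],"xyz":[-10,0,9],"grip":255},{"rotation":[0,0,0],"xyz":[-12.5,0,11],"grip":255}]}}

```text
time: 13.52
tcp_pos: [0.5868, -0.0658, 0.1486]
tcp_rot: [180.0, 0.0, -1.0]
ft_force: [1.8, -0.2, 0.1]
width: 0.006
finger_force: 0.6
```

Emit:
{"name": "arm_command", "arguments": {"moves": [{"rotation":[0,0,0],"xyz":[-2.5,0,2.5],"grip":255},{"rotation":[0,0,0],"xyz":[-4.5,0,5],"grip":255},{"rotation":[0,0,0],"xyz":[-7,0,7.5],"grip":255},{"rotation":[0,0,0],"xyz":[-9,0,10],"grip":255},{"rotation":[0,0,0],"xyz":[-11,0,13],"grip":255}]}}

```text
time: 14.15
tcp_pos: [0.5759, -0.0656, 0.1357]
tcp_rot: [-180.0, 0.0, -1.0]
ft_force: [0.6, -0.7, 1.2]
width: 0.008
finger_force: 0.6
```

Emit:
{"name": "arm_command", "arguments": {"moves": [{"rotation":[0,0,0],"xyz":[-2,0,3],"grip":255},{"rotation":[0,0,0],"xyz":[-4,0,6],"grip":255},{"rotation":[0,0,0],"xyz":[-5.5,0,8.5],"grip":255},{"rotation":[0,0,0],"xyz":[-7,0,11.5],"grip":255},{"rotation":[0,0,0],"xyz":[-9,0,14.5],"grip":255}]}}

```text
time: 14.78
tcp_pos: [0.5669, -0.0654, 0.1211]
tcp_rot: [180.0, -0.0, -1.0]
ft_force: [2.1, 0.6, -0.0]
width: 0.006
finger_force: 0.6
```

Emit:
{"name": "arm_command", "arguments": {"moves": [{"rotation":[0,0,0],"xyz":[-1.5,0,3],"grip":255},{"rotation":[0,0,0],"xyz":[-3,0,6],"grip":255},{"rotation":[0,0,0],"xyz":[-4.5,0,9],"grip":255},{"rotation":[0,0,0],"xyz":[-6,0,12.5],"grip":255},{"rotation":[0,0,0],"xyz":[-7,0,15.5],"grip":255}]}}

```text
time: 15.4
tcp_pos: [0.5599, -0.0653, 0.1056]
tcp_rot: [-180.0, 0.0, -1.0]
ft_force: [0.6, -0.4, 1.3]
width: 0.004
finger_force: 0.5
```

Emit:
{"name": "arm_command", "arguments": {"moves": [{"rotation":[0,0,0],"xyz":[-1,0,3],"grip":255},{"rotation":[0,0,0],"xyz":[-2,0,6],"grip":255},{"rotation":[0,0,0],"xyz":[-3,0,9],"grip":255},{"rotation":[0,0,0],"xyz":[-4,0,12.5],"grip":255},{"rotation":[0,0,0],"xyz":[-5,0,16],"grip":255}]}}

```text
time: 16.02
tcp_pos: [0.555, -0.0652, 0.0896]
tcp_rot: [-180.0, -0.0, -1.0]
ft_force: [1.4, 0.0, 0.8]
width: 0.006
finger_force: 0.5
```

Emit:
{"name": "arm_command", "arguments": {"moves": [{"rotation":[0,0,0],"xyz":[-0.5,0,2],"grip":255},{"rotation":[0,0,0],"xyz":[-1,0,4],"grip":255},{"rotation":[0,0,0],"xyz":[-1,0,6],"grip":255},{"rotation":[0,0,0],"xyz":[-1.5,0,8],"grip":255},{"rotation":[0,0,0],"xyz":[-1.5,0,10],"grip":255}]}}

```text
time: 16.65
tcp_pos: [0.5533, -0.0652, 0.0796]
tcp_rot: [-180.0, 0.0, -1.0]
ft_force: [-1.1, -0.7, 1.7]
width: 0.005
finger_force: 0.5
```

Tip z is about 0.088, so some 10 mm remain. I'll slow down further.

Emit:
{"name": "arm_command", "arguments": {"moves": [{"rotation":[0,0,0],"xyz":[0,0,1],"grip":255},{"rotation":[0,0,0],"xyz":[0,0,2.5],"grip":255},{"rotation":[0,0,0],"xyz":[0,0,4],"grip":255},{"rotation":[0,0,0],"xyz":[0,0,5],"grip":255},{"rotation":[0,0,0],"xyz":[0,0,6],"grip":255}]}}

```text
time: 17.27
tcp_pos: [0.5535, -0.0652, 0.0738]
tcp_rot: [-180.0, 0.0, -1.0]
ft_force: [-0.7, 0.0, 1.5]
width: 0.005
finger_force: 0.5
```

Emit:
{"name": "arm_command", "arguments": {"moves": [{"rotation":[0,0,0],"xyz":[0,0,1],"grip":255},{"rotation":[0,0,0],"xyz":[0,0,2],"grip":255},{"rotation":[0,0,0],"xyz":[0,0,3],"grip":255},{"rotation":[0,0,0],"xyz":[0,0,3],"grip":255}]}}

```text
time: 17.77
tcp_pos: [0.5536, -0.0652, 0.0707]
tcp_rot: [-180.0, -0.0, -1.0]
ft_force: [0.5, -0.1, -1.2]
width: 0.002
finger_force: 0.0
```

Emit:
{"name": "arm_command", "arguments": {"moves": [{"rotation":[0,0,0],"xyz":[0,0,1],"grip":255},{"rotation":[0,0,0],"xyz":[0,0,2],"grip":255},{"rotation":[0,0,0],"xyz":[0,0,2],"grip":255}]}}

```text
time: 18.15
tcp_pos: [0.5536, -0.0652, 0.069]
tcp_rot: [-180.0, -0.0, -1.0]
ft_force: [-1.8, -0.7, 4.3]
width: 0.004
finger_force: 1.3
```

Emit:
{"name": "arm_command", "arguments": {"moves": [{"rotation":[0,0,0],"xyz":[0,0,1],"grip":255},{"rotation":[0,0,0],"xyz":[0,0,1],"grip":255}]}}

```text
time: 18.4
tcp_pos: [0.5536, -0.0652, 0.0689]
tcp_rot: [180.0, -0.0, -1.0]
ft_force: [-5.2, 1.6, 11.0]
width: 0.002
finger_force: 5.1
```

Emit:
{"name": "arm_command", "arguments": {"moves": [{"rotation":[0,0,0],"xyz":[0,0,1],"grip":255},{"rotation":[0,0,0],"xyz":[0,0,1],"grip":255}]}}

```text
time: 18.65
tcp_pos: [0.5537, -0.0652, 0.0688]
tcp_rot: [180.0, -0.0, -1.0]
ft_force: [-9.6, 2.1, 17.7]
width: 0.006
finger_force: 8.8
```

The lid is at its hard stop, at the predicted height for a shut lid. I'll retreat upward and check by image numbers.

Emit:
{"name": "arm_command", "arguments": {"moves": [{"rotation":[0,0,0],"xyz":[0,0,-4],"grip":255},{"rotation":[0,0,0],"xyz":[0,0,-15],"grip":255},{"rotation":[0,0,0],"xyz":[0,0,-50],"grip":255},{"rotation":[0,0,0],"xyz":[0,0,-100],"grip":255},{"rotation":[0,0,0],"xyz":[-40,40,-140],"grip":255}]}}

```text
time: 19.27
tcp_pos: [0.5183, -0.0998, 0.2058]
tcp_rot: [180.0, -0.2, -0.8]
ft_force: [1.2, -0.7, -0.2]
width: 0.004
finger_force: 0.0
```

Emit:
{"name": "arm_command", "arguments": {"moves": [{"rotation":[0,0,0],"xyz":[-40,40,-10],"grip":255},{"rotation":[0,0,0],"xyz":[-80,80,-10],"grip":255},{"rotation":[0,0,0],"xyz":[-110,130,-10],"grip":255},{"rotation":[0,0,0],"xyz":[-110,180,-10],"grip":255},{"rotation":[0,0,0],"xyz":[-110,200,-10],"grip":255}]}}

```text
time: 19.9
tcp_pos: [0.4027, -0.3011, 0.2134]
tcp_rot: [180.0, -0.0, -1.1]
ft_force: [0.3, 0.2, -0.5]
width: 0.008
finger_force: 0.0
```

Run:
```python
from h import *
to()
im=cams.capture('top')[:,:,::-1];a=cv2.imread('pics/top0.png')
d=np.abs(im.astype(int)-a).max(2)
for n,(u,v) in dict(can=(120,185),eye=(711,315),dish=(50,445)).items():
    x,y=map(int,T(u,v)); print(n,d[y-12:y+12,x-12:x+12].max())
s=cams.capture('scene')[:,:,::-1]; cv2.imwrite('pics/s7.png',s); cv2.imwrite('pics/t7.png',im)
# predicted closed lid outline vs grey samples (yaw -1 deg, centre (.602,-.064))
c,si=np.cos(-.0175),np.sin(-.0175)
for x,y,z in((-69,90,77),(-69,-90,77),(0,0,77),(40,50,77),(40,-50,77),(-60,-60,77)):
    for n,I in(("top",im),("scene",s)):
        X=np.array([.602+(x*c-y*si)/1e3,-.064+(x*si+y*c)/1e3,z/1e3]);u,v=proj(n,X).round().astype(int)
        print(n,(x,y),(u,v),I[max(v-4,0):v+5:2,u].tolist())
```

```text
t 19.9 tcp [ 0.4027 -0.3011  0.2134] [ 1.7995e+02 -3.0000e-02 -1.1400e+00] F [ 0.3  0.2 -0.5]
can 6
eye 11
dish 5
top (-69, 90) (np.int64(274), np.int64(212)) [[103, 105, 99], [103, 105, 99], [104, 110, 112], [128, 139, 139], [130, 143, 141]]
scene (-69, 90) (np.int64(276), np.int64(228)) [[68, 72, 73], [100, 104, 102], [65, 69, 70], [54, 59, 59], [56, 60, 62]]
top (-69, -90) (np.int64(354), np.int64(216)) [[104, 107, 100], [91, 96, 93], [106, 124, 133], [112, 132, 140], [110, 129, 139]]
scene (-69, -90) (np.int64(370), np.int64(252)) [[96, 99, 96], [89, 93, 90], [61, 64, 65], [55, 59, 59], [55, 59, 59]]
top (0, 0) (np.int64(315), np.int64(183)) [[102, 104, 97], [103, 105, 98], [103, 105, 98], [102, 105, 98], [103, 106, 99]]
scene (0, 0) (np.int64(339), np.int64(225)) [[97, 99, 97], [95, 97, 96], [97, 100, 96], [96, 97, 95], [98, 99, 96]]
top (40, 50) (np.int64(294), np.int64(165)) [[100, 103, 95], [98, 100, 94], [97, 99, 93], [98, 101, 94], [99, 101, 95]]
scene (40, 50) (np.int64(325), np.int64(211)) [[93, 96, 93], [93, 97, 94], [94, 96, 93], [95, 98, 96], [94, 99, 95]]
top (40, -50) (np.int64(338), np.int64(167)) [[104, 106, 99], [100, 102, 97], [100, 102, 96], [101, 103, 97], [102, 104, 99]]
scene (40, -50) (np.int64(374), np.int64(222)) [[95, 99, 95], [95, 98, 96], [94, 98, 94], [96, 100, 98], [97, 99, 97]]
top (-60, -60) (np.int64(341), np.int64(211)) [[104, 106, 100], [105, 106, 100], [105, 107, 101], [103, 106, 101], [138, 142, 142]]
scene (-60, -60) (np.int64(355), np.int64(246)) [[96, 99, 96], [97, 99, 97], [96, 99, 96], [64, 66, 66], [58, 62, 63]]
```

The lid is flat with its edge where a shut lid should be, the tray contents are covered, and the bystanders are unmoved. I'm handing the job in.

```bash
python3 -c "
from station import order
print(order.finish_job())"
```

```text
the job is handed in; nothing more can be done
None
```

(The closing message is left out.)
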